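Space the slats of a plant stand with a gap gauge

TASK

Use the blue-and-orange gap gauge to space the two loose slats of the plant stand: straddle the one next to the screwed-down slat and draw it up square until the orange foot meets the screwed-down slat, then step the gauge to the other loose slat and draw it up to the first in the same way. Move the slats only with the gauge, never with the gripper itself, keep the slat already set where it is, then stand the gauge upright on the table clear of the stand and leave the things around it alone.

Things in the scene. Friction and masses are not known exactly. Their poses are not given: they have to be found in the camera images.
- stand: Fixed wooden plant-stand frame on the table; origin at the centre of its underside on the table. Two bearers 340 mm long run along its y at x = -70 and +70 mm (30 wide, top 20 mm above the table), joined by cross ties only at y = -155 and +155. Slats lie across them, long side along x. Between the bearers (x -55 to +55) it is open down to the table.
- fixed_slat (a point): Centre of the pale slat screwed down (two steel screw heads) at the +y end of the stand, 200 x 40 x 18 mm, centre 29 mm above the table, top 38 mm; axes as the stand's. The loose slats lie on its -y side.
- slat_a_centre (a point): Centre of the loose pale slat next to the screwed-down one; 200 mm along its x, 40 mm along its y (the row), 18 mm thick, about 0.2 kg, lying on the bearers, kept only by friction (a few newtons). Gap to the screwed-down slat at the start 48 to 70 mm, a little askew (up to 0.06 rad).
- slat_b_centre (a point): Centre of the second loose slat, same size, on the -y side of the first; gap between them at the start 48 to 92 mm.
- gauge_centre (a point): Centre, 45 mm above its feet, of the loose gap gauge: 60 mm along x, 86 along y, 90 high, 0.2 kg, standing on two feet 30 mm tall under a 12 mm bridge. Blue grip on top, centred: 26 mm along y, 56 along x, 42 to 90 mm above the feet; grasp it across y. Starts with its +y within 0.6 rad of world +y. In use its +y points as the stand's +y.
- foot_face (a point): Middle of the outer (+y) face of the gauge's orange end (foot and bridge end above it), 43 mm from the gauge's centre line and 15 mm above the feet's undersides. The foot is 24 mm thick (y = +19 to +43) and 60 mm wide along x. In use this face is brought up against the -y edge of the slat before, which sets a gap of 34 mm (74 mm between slat centres).
- heel_face (a point): Middle of the inner (+y) face of the gauge's thin blue heel, at y = -31 mm from the gauge's centre line, 15 mm above the feet's undersides; heel 12 mm thick, 60 mm wide. It draws the straddled slat toward +y. The slot between heel and orange foot is 50 mm, for the 40 mm slat. With the bridge resting on a slat the feet are 8 mm above the table.
- duck: Yellow rubber duck, 56 x 46 x 42 mm, loose bystander; origin under its centre.
- vase: Green glass bud vase, 48 mm wide, 150 mm tall, loose bystander; origin under its centre.
- pot: Small clay pot, 58 mm wide, 45 mm tall, loose bystander; origin under its centre.

How it is judged:
By the outcome, as a careful person would: the job done as asked, in the order asked, and still so for the second after the job is handed in, with the robot touching nothing.
It also fails if it takes over 54 s, if anything falls off the work surface, if the arm or the gripper's body presses on something with over 40 N, if the wrist force passes 120 N, or if a joint passes its speed limit or range.

ROBOT

A 6-joint arm with a two-finger parallel gripper is mounted at the origin on the work surface; the furniture and walls round the work are solid. World frame = base frame: x ahead of the robot, y to its left, z up, the work surface at z = 0. Lengths are in m, angles in rad, forces in N, time in s.
With the tool pointing down it reaches from about 0.3 to 0.875 m from the base axis. Payload 6.4 kg.
Tool frame: the origin (TCP) lies midway between the tips of the shut fingers; the grasp point (between the pads) lies 19 mm behind it (grasp_offset is the distance from the TCP to the grasp point, in m); z points along the fingers, y is the line along which they close (so a half turn about z gives the same grasp; the last joint's range is limited). The gripper opens to 85 mm and grips with 20 to 120 N. Pads are 22 mm wide; open, the fingers measure 114 mm over their backs; the gripper's body (76 mm by 85 mm) begins 54 mm behind the grasp point. The pads swing forward as they close: fully open they stand 13 mm farther back than shut.
Start: joints at [1.075, 0.181, 1.607, -0, 1.354, -0.206], TCP at [0.164, 0.551, 0.231] pointing down, gripper open.
Joint ranges: [-2.99, 2.99], [-0.89, 2.07], [0.3, 2.58], [-1.14, 4.28], [0, 2.63], [-3.12, 3.12]. Speed limits (rad/s): [2.57, 2.57, 3.01, 3.14, 3.14, 3.14].

INTERFACE

Orientations are given as a unit quaternion [w, x, y, z].
In Python, from bench import * gives the robot as it stands. The module is installed in compiled form; this text tells all that it offers.
- The arm moves only by the tool servo_tool, never from a script. Its argument "commands" is text: rows parted by semicolons, each of 7 numbers parted by spaces: the turn, a rotation vector about the tool's x, y, z in rad, then the shift along the tool's x, y, z in mm, then the opening, from 0 (shut) to 1 (fully open). In form: wx wy wz dx dy dz claw; .... A call has 1 to 5 rows; each row shifts and turns the commanded pose from where the row before left it, along the tool's axes as they then stand; what a row does not reach is not made up. A row lasts 1/8 s, in which the tool goes at most 62.5 mm and 10.7 degrees, less where a joint would pass 70% of its speed; a pose out of reach is approached as far as the arm can. A call with a gripper value outside its range is refused whole. The fingers move at their own pace and stop on an object; the grip force is fixed at half the most. Time passes only in rows, so rows that do not move let the fingers close. It gives the time, the measured TCP pose, the force, the opening and the grip force at its end, in the units of the state.
- get_obs(): the state, without advancing time (a new reading comes with each control period).
- camera(name): name is "side" or "top" or "wrist"; returns the picture (384x512x3 uint8, blue, green, red); there is no depth.
- calibration(name): a dict with "fx", "fy", "cx", "cy" (pixels), "R" (3x3) and "t" (3): a world point X has camera coordinates R X + t. Camera axes: x right, y down, z forward; pixel columns grow to the right and rows downward; lengths in m; the calibration is good to about 2 mm. A picture is of the moment at which its call begins: read the wrist's pose just before it. calibration takes no time and is no camera call; for the wrist camera it gives the pose at the moment of the call.
- hand_in(): hands the job in; it is judged then, once.
The state is a dict: "time_s": time; "q": joint angles; "dq": joint speeds; "joint_efforts": joint torques, N m; "eef_pos": TCP position; "eef_rot": TCP orientation; "wrist_force": force on the tool from outside, world axes, zero at the start; "torque": the same for the moment, N m; "opening": opening from 0.0 (shut) to 1.0 (fully open); "grasp_force": force on a finger pad.
Only numpy, scipy, OpenCV 4.12 (cv2) and the standard library are available. Lean on these libraries where they do the work, as an engineer would, in place of code of your own. Each camera call takes 0.05 s, during which the arm holds its last target. There are 200 camera calls.

## Working session

There is one attempt and no reset: what is moved stays moved. The work goes in short steps, Python scripts to look and compute and a tool call to move; the robot and the scene stay as the last step left them, time stands still between calls to the robot, and variables do not carry over. Pictures are saved under pics/ and viewed, at most 10 in all, crops included, and the job is handed in when it is done.

Besides the shell and the picture viewer there is one more tool, called after ">>>" in YAML: its name, and indented under it one key for each argument. servo_tool: Moves the arm, as the interface text tells. Its arguments: {"type":"object","properties":{"commands":{"type":"string"}},"required":["commands"]}

```bash
mkdir -p pics
python3 - <<'E'
from bench import *
import cv2,numpy as np
o=get_obs();print(o)
for n in("top","side"):
    c=calibration(n);print(n,{k:np.round(v,4).tolist() for k,v in c.items()})
    cv2.imwrite(f"pics/{n}0.png",camera(n))
a=cv2.imread("pics/top0.png");cv2.imwrite("pics/top0b.png",cv2.resize(a,(800,600),interpolation=cv2.INTER_CUBIC))
E
```

```text
{'time_s': 0.0, 'q': array([ 1.07471309e+00,  1.81553553e-01,  1.60800676e+00,  1.09593385e-05,
        1.35380029e+00, -2.06277937e-01]), 'dq': array([ 1.09302209e-03,  1.98555246e-03, -2.49655807e-03, -2.76480674e-05,
        3.46377419e-04,  3.09927604e-04]), 'joint_efforts': array([ 4.51588348e-04, -4.44883704e+01, -3.51333296e+01, -2.50935300e-04,
        9.12920223e-03,  7.35199933e-06]), 'eef_pos': array([0.16401435, 0.55053554, 0.23037772]), 'eef_rot': array([-3.09116903e-04,  1.44397216e-01,  9.89519410e-01, -8.28183362e-04]), 'wrist_force': array([-0.36540256,  0.04599423, -0.1070598 ]), 'torque': array([ 0.00922364,  0.01790677, -0.01832564]), 'grasp_force': 0.0, 'opening': 1.0024581732096662}
top {'fx': 373.5624, 'fy': 373.5624, 'cx': 256.0133, 'cy': 193.1731, 'R': [[0.0232, -0.9997, 0.0043], [-0.9793, -0.0236, -0.2011], [0.2011, 0.0005, -0.9796]], 't': [0.0116, 0.6075, 0.9468]}
side {'fx': 417.3847, 'fy': 417.3847, 'cx': 254.246, 'cy': 195.0895, 'R': [[0.8259, -0.5636, -0.0156], [-0.3418, -0.4783, -0.8089], [0.4485, 0.6734, -0.5877]], 't': [-0.4859, 0.2753, 1.0212]}
```

View pics/top0b.png

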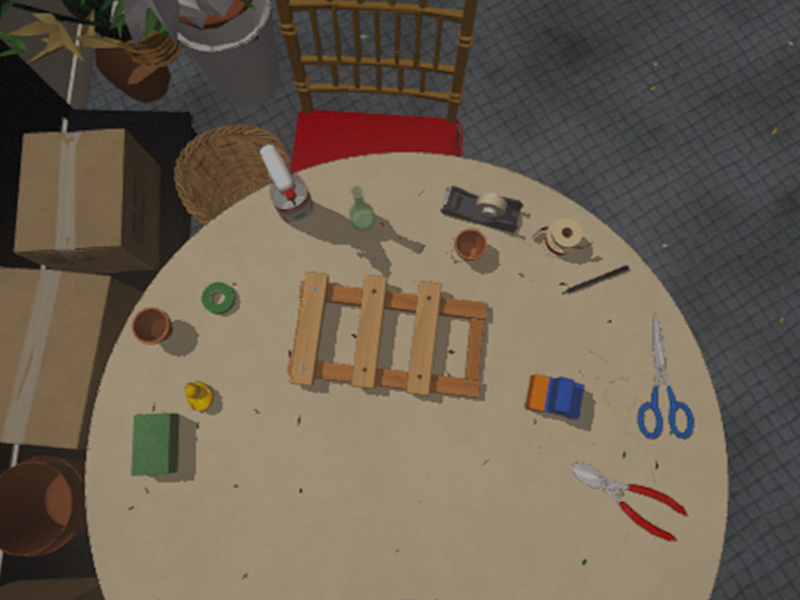

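View pics/side0.png

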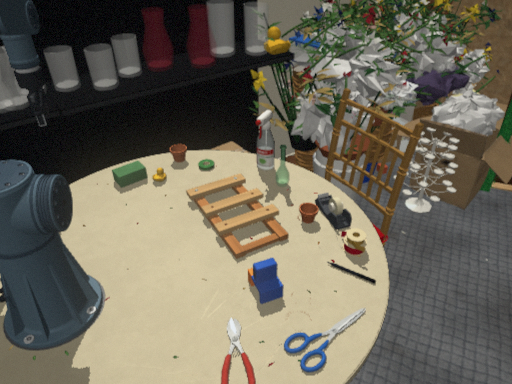

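The views show the fixed slat on the left (+y, screws), the loose slats to its right, and the gauge at about (555,397) of the 800-px picture with its orange end already toward +y. I'll zoom in for corners.

Run:
```python
import cv2
a=cv2.imread("pics/top0.png")[165:270,180:380];cv2.imwrite("pics/crop0.png",cv2.resize(a,(800,420),interpolation=cv2.INTER_CUBIC))
```

```text
(no output)
```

View pics/crop0.png

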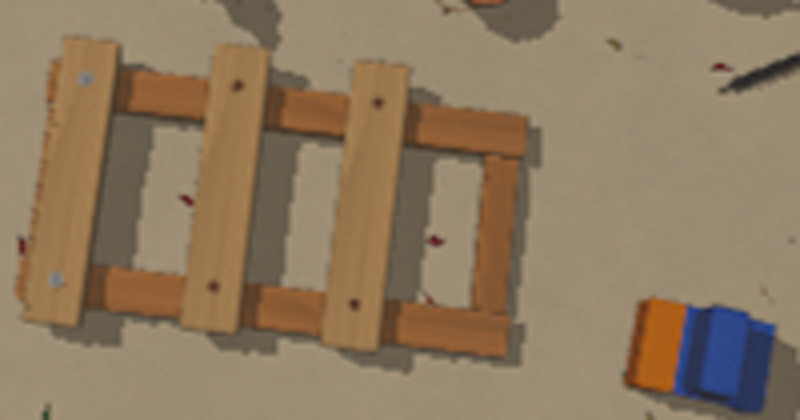

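The zoom shows the slat outlines clearly: fixed at 24–121, A at 182–270, B at 322–411 (crop px), and the gauge grip at about (697–750, 308–400). I'll fit rectangles to these.

```bash
cat > h.py <<'E'
from bench import *
import numpy as np,cv2
from scipy.optimize import least_squares
def proj(c,P):
    q=np.asarray(P)@np.array(c["R"]).T+np.array(c["t"]);return np.c_[c["fx"]*q[:,0]/q[:,2]+c["cx"],c["fy"]*q[:,1]/q[:,2]+c["cy"]]
def ray(c,px,z):
    d=np.array(c["R"]).T@np.array([(px[0]-c["cx"])/c["fx"],(px[1]-c["cy"])/c["fy"],1]);o=-np.array(c["R"]).T@np.array(c["t"])
    return o+d*(z-o[2])/d[2]
def fit(c,loc,px,x0):
    # loc (x,y,z) local corners; pose x,y,yaw
    loc=np.asarray(loc,float)
    def w(p):
        k,s=np.cos(p[2]),np.sin(p[2]);return np.c_[p[0]+k*loc[:,0]-s*loc[:,1],p[1]+s*loc[:,0]+k*loc[:,1],loc[:,2]]
    r=least_squares(lambda p:(proj(c,w(p))-px).ravel(),x0);return r.x,np.abs(r.fun).max()
def rect(lx,ly,z): return [[lx/2,ly/2,z],[lx/2,-ly/2,z],[-lx/2,-ly/2,z],[-lx/2,ly/2,z]]
E
python3 - <<'E'
from h import *
c=calibration("top");f=lambda l:np.array(l)/4.+[180,165]-[.375,.375]
for n,l,r in(("fixed",[(65,38),(121,44),(80,326),(24,319)],rect(.2,.04,.038)),("A",[(217,44),(270,48),(238,332),(182,327)],rect(.2,.04,.038)),("B",[(356,61),(411,66),(378,350),(322,345)],rect(.2,.04,.038)),
 ("grip",[(711,308),(750,314),(740,402),(697,395)],rect(.056,.026,.09)),
 ("orange",[(642,298),(688,304),(677,393),(631,386)],[[.03,.043,.042],[.03,.019,.042],[-.03,.019,.042],[-.03,.043,.042]])):
    print(n,*[np.round(v,4) for v in fit(c,r,f(l),[.5,0,0])])
print(*[np.round(ray(c,np.array(p)/1.5625,z),3) for p,z in(((362,222),0.03),((470,250),.02),((200,400),.02),((520,215),.03))])
E
```

```text
fixed [ 0.563   0.1842 -0.0884] 0.7505
A [ 0.5613  0.0785 -0.0817] 0.7679
B [ 0.5514 -0.0174 -0.1002] 0.814
grip [ 0.4519 -0.2438 -0.1633] 0.3405
orange [ 0.455  -0.2447 -0.1453] 1.3368
[0.761 0.099 0.03 ] [ 0.716 -0.1    0.02 ] [0.433 0.37  0.02 ] [ 0.782 -0.191  0.03 ]
```

>>> servo_tool:
  commands: "0 0 -0.135 0 0 0 1; 0 0 0 -40 -36 -14 1; 0 0 0 -40 -36 -14 1; 0 0 0 -40 -36 -14 1; 0 0 0 -40 -36 -14 1"

```text
time_s: 0.72
eef_pos: [0.3008, 0.3826, 0.2874]
eef_rot: [-0.0, 0.077, 0.997, -0.0]
wrist_force: [0.6, 1.3, 0.3]
opening: 1.001
grasp_force: 0.0
```

>>> servo_tool:
  commands: "0 0 0 -40 -36 -14 1; 0 0 0 -40 -36 -14 1; 0 0 0 -40 -36 -14 1; 0 0 0 -30 -45 -14 1; 0 0 0 -30 -45 -14 1"

```text
time_s: 1.35
eef_pos: [0.4478, 0.1591, 0.3574]
eef_rot: [-0.0, 0.077, 0.997, -0.0]
wrist_force: [0.8, 0.5, 0.5]
opening: 1.001
grasp_force: 0.0
```

```bash
cat >> h.py <<'E'
from scipy.spatial.transform import Rotation as Ro
def tool():
    o=get_obs();w,x,y,z=o["eef_rot"];return o,Ro.from_quat([x,y,z,w])
def to(p,yaw=None):
    """tool-frame mm to world point p, tool yaw now (angle of tool y from world y), wz needed first"""
    o,r=tool();ty=r.apply([0,1,0]);cur=np.arctan2(-ty[0],ty[1]);wz=0 if yaw is None else -(yaw-cur)
    r2=r*Ro.from_rotvec([0,0,wz]);print("t",round(o["time_s"],2),"pos",np.round(o["eef_pos"],4),"yaw",round(cur,4),"wz",round(wz,4),"d mm",np.round(1e3*r2.inv().apply(np.array(p)-o["eef_pos"]),1),"F",np.round(o["wrist_force"],1),"op",round(o["opening"],3))
E
python3 - <<'E'
from h import *
to([.452,-.244,.2],-.155)
c=calibration("wrist");im=camera("wrist");cv2.imwrite("pics/w1.png",im);import pickle;pickle.dump(c,open("w1.pkl","wb"))
cv2.imwrite("pics/w1b.png",cv2.resize(im,(800,600),interpolation=cv2.INTER_CUBIC))
print({k:np.round(v,4).tolist() for k,v in c.items()})
E
```

```text
t 1.35 pos [0.4478 0.1591 0.3574] yaw -0.1547 wz 0.0003 d mm [ -66.4 -397.6  157.3] F [0.8 0.5 0.5] op 1.001
{'fx': 271.5646, 'fy': 271.5646, 'cx': 257.5405, 'cy': 193.8311, 'R': [[0.1536, 0.9881, 0.0006], [0.9454, -0.1472, 0.2907], [0.2874, -0.0441, -0.9568]], 't': [-0.2256, -0.4755, 0.3782]}
```

View pics/w1b.png

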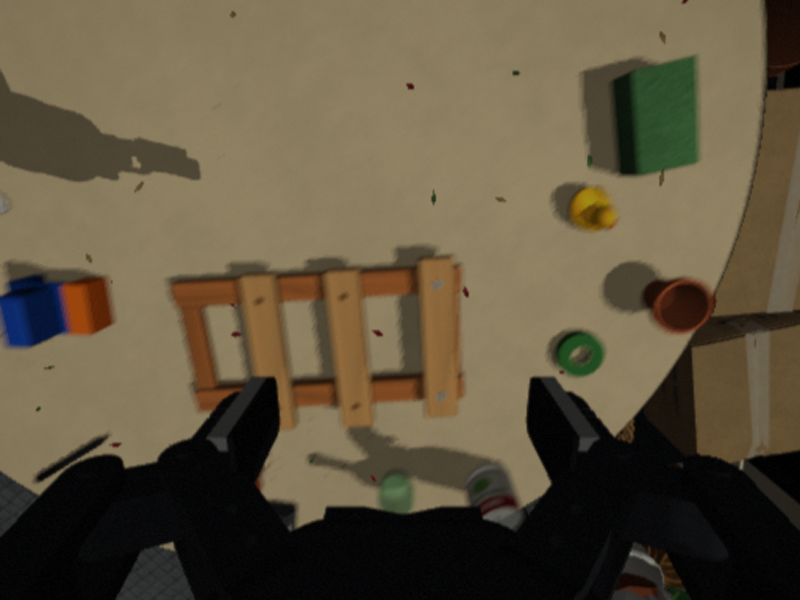

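The wrist view shows the same layout from close by, with the gauge at (55,310) and the fixed slat's screws at (437,285) and (440,395). Going to the gauge.

>>> servo_tool:
  commands: "0 0 0 -8 -50 12 1; 0 0 0 -8 -50 12 1; 0 0 0 -8 -50 12 1; 0 0 0 -8 -50 12 1; 0 0 0 -8 -50 20 1"

```text
time_s: 2.02
eef_pos: [0.4485, -0.0939, 0.2892]
eef_rot: [0.001, 0.077, 0.997, -0.0]
wrist_force: [0.8, -0.1, 0.2]
opening: 1.002
grasp_force: 0.0
```

>>> servo_tool:
  commands: "0 0 0 -8 -50 20 1; 0 0 0 -9 -50 30 1; 0 0 0 -9 -48 30 1; 0 0 0 0 0 20 1; 0 0 0 0 0 0 1"

```text
time_s: 2.65
eef_pos: [0.45, -0.2419, 0.1871]
eef_rot: [-0.002, 0.078, 0.997, 0.002]
wrist_force: [0.2, -0.2, -0.8]
opening: 0.999
grasp_force: 0.0
```

Run:
```python
from h import *
import pickle
c=pickle.load(open("w1.pkl","rb"));f=lambda l:(np.array(l)+.5)/1.5625-.5
# order +x+y,+x-y,-x-y,-x+y
for n,l in(("fixed",[(457,414),(424,417),(418,261),(452,256)]),("A",[(373,425),(342,427),(325,272),(358,269)]),("B",[(297,427),(262,430),(241,278),(276,275)])):
    print(n,*[np.round(v,4) for v in fit(c,rect(.2,.04,.038),f(l),[.5,0,0])])
to([.452,-.244,.049],-.155)
c=calibration("wrist");im=camera("wrist");cv2.imwrite("pics/w2.png",im)
p=proj(c,[[.452,-.244,.09],[.452,-.244,.0]]);print(p)
```

```text
fixed [ 0.5674  0.1819 -0.0948] 1.5278
A [ 0.5654  0.0774 -0.0948] 0.97
B [ 0.5562 -0.0176 -0.1188] 1.986
t 2.65 pos [ 0.45   -0.2419  0.1871] yaw -0.1559 wz -0.0009 d mm [ -2.9  -2.1 138. ] F [ 0.2 -0.2 -0.8] op 0.999
[[255.86594875 196.85088352]
 [256.03958725 175.29959353]]
```

View pics/w2.png

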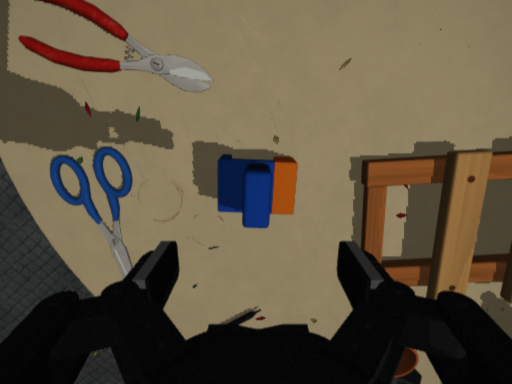

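The gauge sits centred between the open fingers and aligned, with the grip at (258,196) as predicted. Descend and grasp.

>>> servo_tool:
  commands: "0 0 0 -3 -1 40 1; 0 0 0 0 0 40 1; 0 0 0 0 0 30 1; 0 0 0 0 0 26 1; 0 0 0 0 0 0 1"

```text
time_s: 3.32
eef_pos: [0.4538, -0.2428, 0.0528]
eef_rot: [-0.001, 0.077, 0.997, 0.001]
wrist_force: [0.6, -0.0, 0.3]
opening: 1.001
grasp_force: 0.0
```

>>> servo_tool:
  commands: "0 0 0 0 0 0 0; 0 0 0 0 0 0 0; 0 0 0 0 0 0 0; 0 0 0 0 0 0 0; 0 0 0 0 0 0 0"

```text
time_s: 3.95
eef_pos: [0.4547, -0.2445, 0.0543]
eef_rot: [0.001, 0.077, 0.997, -0.0]
wrist_force: [-0.3, 1.0, 6.8]
opening: 0.296
grasp_force: 58.1
```

Run:
```python
from h import *
to([.452,-.244,.2])
o=get_obs();print(o["grasp_force"],o["torque"])
```

```text
t 3.95 pos [ 0.4547 -0.2445  0.0543] yaw -0.1547 wz 0 d mm [   2.5    0.  -145.7] F [-0.3  1.   6.8] op 0.296
58.13830375671387 [ 0.13609422  0.14764187 -0.01604869]
```

Grasped. Lift, square to the stand and carry over slat A.

>>> servo_tool:
  commands: "0 0 0 0 0 -30 0; 0 0 0 0 0 -40 0; 0 0 -0.065 0 0 -30 0; 0 0 0 -9 42 0 0; 0 0 0 -9 42 0 0"

```text
time_s: 4.58
eef_pos: [0.4797, -0.1616, 0.1536]
eef_rot: [0.0, 0.046, 0.999, -0.0]
wrist_force: [0.2, 0.1, -1.8]
opening: 0.299
grasp_force: 58.8
```

>>> servo_tool:
  commands: "0 0 0 -9 42 0 0; 0 0 0 -9 42 0 0; 0 0 0 -9 42 0 0; 0 0 0 -9 42 0 0; 0 0 0 -9 42 0 0"

```text
time_s: 5.2
eef_pos: [0.5432, 0.0444, 0.1529]
eef_rot: [-0.0, 0.045, 0.999, -0.0]
wrist_force: [0.9, -0.4, -1.9]
opening: 0.297
grasp_force: 58.8
```

>>> servo_tool:
  commands: "0 0 0 -8 42 0 0; 0 0 0 0 0 0 0; 0 0 0 0 0 0 0"

```text
time_s: 5.58
eef_pos: [0.5544, 0.0838, 0.1528]
eef_rot: [-0.001, 0.045, 0.999, -0.0]
wrist_force: [0.8, -0.3, -1.5]
opening: 0.302
grasp_force: 59.1
```

Run:
```python
from h import *
import pickle
to([.556,.084,.115],-.09)
c=calibration("wrist");im=camera("wrist");pickle.dump((c,im,camera("top"),camera("side")),open("w3.pkl","wb"))
cv2.imwrite("pics/w3b.png",cv2.resize(im,(800,600),interpolation=cv2.INTER_CUBIC))
```

```text
t 5.58 pos [0.5544 0.0838 0.1528] yaw -0.0892 wz 0.0008 d mm [-1.6  0.3 37.8] F [ 0.8 -0.3 -1.5] op 0.302
```

View pics/w3b.png

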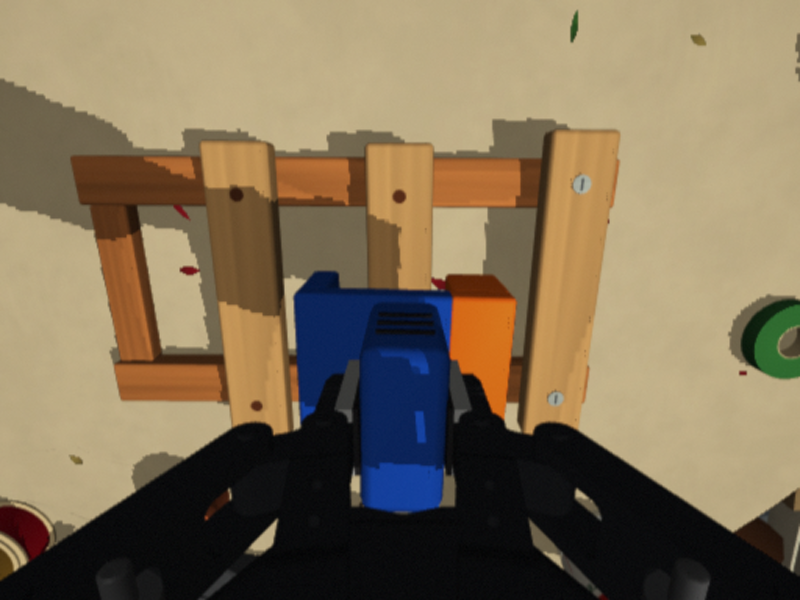

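The wrist view shows slat A (367–433, 150–285) under the bridge slot, the fixed slat's edge running from (552,132) to (524,430), its screws at (582,184) and (556,398), and the orange edge clear of it. Next I get positions from these.

Run:
```python
from h import *
import pickle
c,im,top,side=pickle.load(open("w3.pkl","rb"));f=lambda p:(np.array(p)+.5)/1.5625-.5
o,r=tool();tcp=o["eef_pos"]
yaw=-.0892
def L(n,a,b,z):
    A,B=ray(c,f(a),z),ray(c,f(b),z);d=B-A
    loc=[r.inv().apply(P-tcp)[:2]*1e3 for P in(A,B)]
    print(n,"yaw",round(np.arctan2(d[1],d[0]),4),"toolxy",np.round(loc,1).tolist())
L("fixL",(552,132),(524,430),.038);L("fixR",(620,132),(583,430),.038);L("screws",(582,184),(556,398),.038)
L("A L",(367,150),(370,285),.038);L("A R",(433,150),(430,285),.038)
L("B L",(202,145),(232,432),.038);L("B R",(272,145),(292,432),.038)
L("orange",(514,295),(505,420),.1405);L("gripL",(362,350),(362,490),.1885);L("gripR",(447,350),(442,490),.1885)
def M(n,a,b,z):
    d=ray(c,f(b),z)-ray(c,f(a),z);print(n,"yaw",round(np.arctan2(-d[0],d[1]),4), np.round(r.inv().apply(ray(c,f(a),z)-tcp)*1e3,1))
M("bearer near inner",(80,205),(540,206),.02);M("near outer",(72,156),(540,158),.02);M("far inner",(118,360),(226,357),.02);M("far outer",(122,401),(228,400),.02)
```

```text
fixL yaw -0.0875 toolxy [[96.6, 84.4], [-97.0, 85.1]]
fixR yaw -0.0734 toolxy [[96.7, 122.9], [-96.9, 126.3]]
screws yaw -0.0922 toolxy [[68.3, 104.9], [-72.0, 104.8]]
A L yaw -0.0895 toolxy [[86.7, -20.4], [7.1, -20.2]]
A R yaw -0.0916 toolxy [[86.8, 17.4], [7.2, 17.3]]
B L yaw -0.1146 toolxy [[89.2, -114.4], [-99.2, -118.8]]
B R yaw -0.1038 toolxy [[89.3, -74.5], [-99.1, -76.9]]
orange yaw -0.0819 toolxy [[29.7, 42.4], [-24.4, 42.9]]
gripL yaw -0.1165 toolxy [[27.6, -11.0], [-18.6, -12.1]]
gripR yaw -0.0914 toolxy [[27.6, 12.2], [-18.5, 12.2]]
bearer near inner yaw -0.0908 [  54.3 -204.6  133.2]
near outer yaw -0.0927 [  83.7 -203.1  133.2]
far inner yaw -0.0586 [ -52.8 -201.1  133.1]
far outer yaw -0.0781 [ -85.4 -204.4  133.1]
```

Tool yaw matches the stand (−0.089 against −0.091) and x is centred. Slat A needs +4.5 mm of gauge y to sit mid-slot. Lower it over A.

>>> servo_tool:
  commands: "0 0 0.0015 0 4.5 0 0; 0 0 0 0 0 30 0; 0 0 0 0 0 25 0; 0 0 0 0 0 15 0; 0 0 0 0 0 0 0"

```text
time_s: 6.35
eef_pos: [0.5546, 0.0885, 0.0823]
eef_rot: [-0.001, 0.046, 0.999, 0.0]
wrist_force: [0.8, -0.1, -2.8]
opening: 0.298
grasp_force: 59.2
```

>>> servo_tool:
  commands: "0 0 0 0 0 10 0; 0 0 0 0 0 6 0; 0 0 0 0 0 2 0; 0 0 0 0 0 0 0"

```text
time_s: 6.85
eef_pos: [0.5555, 0.0886, 0.0653]
eef_rot: [0.0, 0.046, 0.999, -0.0]
wrist_force: [-0.3, 0.2, -2.6]
opening: 0.297
grasp_force: 59.2
```

Run:
```python
from h import *
to([.556,.084,.0645],-.0905)
o=get_obs();print(o["torque"])
```

```text
t 6.85 pos [0.5555 0.0886 0.0653] yaw -0.0912 wz -0.0007 d mm [-1.  -4.6  0.8] F [-0.3  0.2 -2.6] op 0.297
[ 0.08322588 -0.03307233 -0.03903576]
```

>>> servo_tool:
  commands: "0 0 0 0 5 0 0; 0 0 0 0 5 0 0; 0 0 0 0 5 0 0; 0 0 0 0 5 0 0; 0 0 0 0 5 0 0"

```text
time_s: 7.48
eef_pos: [0.5579, 0.1137, 0.0655]
eef_rot: [0.0, 0.046, 0.999, -0.0]
wrist_force: [0.1, -3.1, -0.4]
opening: 0.301
grasp_force: 59.5
```

>>> servo_tool:
  commands: "0 0 0 0 4 0 0; 0 0 0 0 3 0 0; 0 0 0 0 1 0 0; 0 0 0 0 0 0 0"

```text
time_s: 7.98
eef_pos: [0.5585, 0.1216, 0.0653]
eef_rot: [0.0, 0.046, 0.999, 0.0]
wrist_force: [1.0, -2.0, -1.3]
opening: 0.297
grasp_force: 59.4
```

>>> servo_tool:
  commands: "0 0 0 0 1 0 0; 0 0 0 0 0.5 0 0; 0 0 0 0 0 0 0"

```text
time_s: 8.35
eef_pos: [0.5585, 0.123, 0.0652]
eef_rot: [-0.0, 0.046, 0.999, 0.0]
wrist_force: [-0.1, -2.9, -0.7]
opening: 0.3
grasp_force: 59.5
```

Run:
```python
from h import *
import pickle
to([.556,.084,.0645],-.0905)
o=get_obs();print(o["torque"],o["grasp_force"])
c=calibration("wrist");im=camera("wrist");pickle.dump((c,im),open("w4.pkl","wb"))
cv2.imwrite("pics/w4.png",cv2.resize(im[90:330,150:470],(800,600),interpolation=cv2.INTER_CUBIC))
```

```text
t 8.35 pos [0.5585 0.123  0.0652] yaw -0.0914 wz -0.0009 d mm [ -1.  -39.    0.7] F [-0.1 -2.9 -0.7] op 0.3
[-0.52316204 -0.00793165 -0.02819878] 59.45982098579407
```

View pics/w4.png

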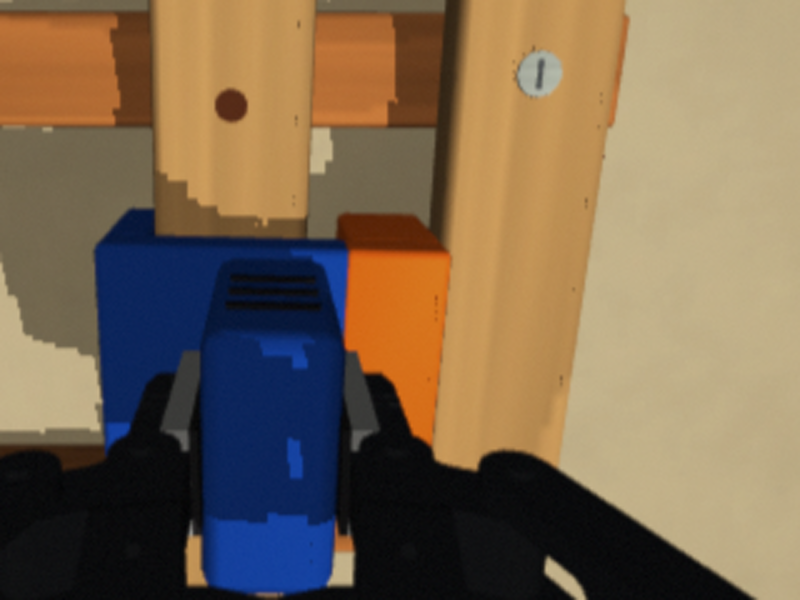

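The foot (right edge about 448 px) is nearly touching the fixed slat and A is straight against the heel. The force is friction only (~3 N), so I creep on.

>>> servo_tool:
  commands: "0 0 0 0 0.7 0 0; 0 0 0 0 0 0 0"

```text
time_s: 8.65
eef_pos: [0.5585, 0.1237, 0.0652]
eef_rot: [-0.0, 0.046, 0.999, 0.0]
wrist_force: [-0.9, -2.2, -0.6]
opening: 0.3
grasp_force: 59.4
```

>>> servo_tool:
  commands: "0 0 0 0 0.7 0 0; 0 0 0 0 0 0 0"

```text
time_s: 8.9
eef_pos: [0.5587, 0.1239, 0.0652]
eef_rot: [-0.0, 0.046, 0.999, -0.0]
wrist_force: [-0.5, -5.0, -0.8]
opening: 0.296
grasp_force: 58.9
```

>>> servo_tool:
  commands: "0 0 0 0 0.7 0 0; 0 0 0 0 0 0 0"

```text
time_s: 9.15
eef_pos: [0.5588, 0.1241, 0.0653]
eef_rot: [-0.0, 0.045, 0.999, -0.001]
wrist_force: [0.0, -7.3, -0.0]
opening: 0.297
grasp_force: 58.6
```

>>> servo_tool:
  commands: "0 0 0 0 1 0 0; 0 0 0 0 0.5 0 0; 0 0 0 0 0 0 0; 0 0 0 0 0 0 0"

```text
time_s: 9.65
eef_pos: [0.559, 0.1245, 0.0654]
eef_rot: [-0.0, 0.045, 0.999, -0.002]
wrist_force: [-0.5, -12.0, 1.0]
opening: 0.294
grasp_force: 58.9
```

Run:
```python
from h import *
import pickle
for i in range(3): to([.556,.084,.0645],-.0905); camera("wrist")
o=get_obs();print(o["torque"],o["grasp_force"])
```

```text
t 9.65 pos [0.559  0.1245 0.0654] yaw -0.0906 wz -0.0001 d mm [ -0.7 -40.6   1. ] F [ -0.5 -12.    1. ] op 0.294
t 9.7 pos [0.559  0.1245 0.0654] yaw -0.0906 wz -0.0001 d mm [ -0.7 -40.6   1. ] F [ -0.2 -11.9  -0.2] op 0.297
t 9.75 pos [0.559  0.1245 0.0654] yaw -0.0907 wz -0.0002 d mm [ -0.7 -40.6   1. ] F [ -0.1 -11.4   0.3] op 0.299
[-2.25643489  0.21227626  0.2504068 ] 58.9380669593811
```

Contact with the fixed slat is at TCP y ≈ 0.1238, square. Back off to mid-slot, lift, and step to B.

>>> servo_tool:
  commands: "0 0 0 0 -4 0 0; 0 0 0 0 -3 0 0; 0 0 0 0 0 0 0; 0 0 0 0 0 15 0"

```text
time_s: 10.3
eef_pos: [0.562, 0.12, 0.0577]
eef_rot: [0.003, 0.046, 0.999, 0.0]
wrist_force: [-26.6, -3.0, 87.8]
opening: 0.297
grasp_force: 74.0
```

I got the lift's sign wrong and pressed down. Lifting now.

>>> servo_tool:
  commands: "0 0 0 0 0 -8 0; 0 0 0 0 0 -7 0; 0 0 0 0 0 0 0"

```text
time_s: 10.68
eef_pos: [0.5583, 0.1198, 0.0653]
eef_rot: [0.0, 0.046, 0.999, 0.0]
wrist_force: [0.7, 0.8, -2.8]
opening: 0.296
grasp_force: 62.0
```

Run:
```python
from h import *
import pickle
to([.5585,.1194,.0652],-.0905);print(get_obs()["torque"])
c=calibration("wrist");im=camera("wrist");pickle.dump((c,im),open("w5.pkl","wb"))
cv2.imwrite("pics/w5.png",cv2.resize(im[90:330,150:470],(800,600),interpolation=cv2.INTER_CUBIC))
```

```text
t 10.68 pos [0.5583 0.1198 0.0653] yaw -0.0911 wz -0.0006 d mm [-0.2 -0.3  0.1] F [ 0.7  0.8 -2.8] op 0.296
[-0.03548999 -0.04483819  0.02806003]
```

View pics/w5.png

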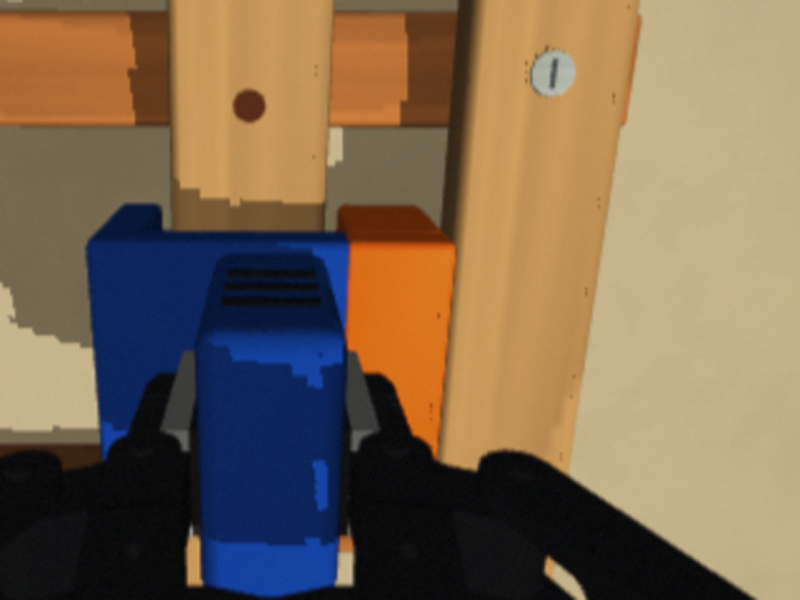

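The gauge was pressed up a few mm in the grip. A held its place: hole-to-screw went from 309 to 304 px, which matches the last 1.2 mm of draw, and its edges keep the same slope. Lift properly and step to B.

>>> servo_tool:
  commands: "0 0 0 0 0 -20 0; 0 0 0 0 0 -30 0; 0 0 0 0 0 -20 0; 0 0 0 0 -30 0 0; 0 0 0 0 -40 0 0"

```text
time_s: 11.35
eef_pos: [0.5515, 0.0499, 0.1348]
eef_rot: [-0.0, 0.045, 0.999, 0.0]
wrist_force: [0.2, -0.5, -2.2]
opening: 0.297
grasp_force: 61.9
```

>>> servo_tool:
  commands: "0 0 0 0 -40 0 0; 0 0 0 0 -16 0 0; 0 0 0 0 0 0 0; 0 0 0 0 0 0 0"

```text
time_s: 11.85
eef_pos: [0.5467, -0.0049, 0.135]
eef_rot: [-0.0, 0.045, 0.999, 0.0]
wrist_force: [-0.4, -0.1, -2.1]
opening: 0.298
grasp_force: 61.9
```

Run:
```python
from h import *
import pickle
to([.5465,-.0058,.135],-.0905)
c=calibration("wrist");im=camera("wrist");pickle.dump((c,im),open("w6.pkl","wb"))
for i in (im,pickle.load(open("w3.pkl","rb"))[1],pickle.load(open("w4.pkl","rb"))[1]):
    h=cv2.cvtColor(i,cv2.COLOR_BGR2HSV)
    m=cv2.inRange(h,(5,200,90),(16,255,255));m[:,:270]=0;m[:170]=0;m[275:]=0;m[:,345:]=0
    for y in range(196,260,12): x=np.where(m[y])[0];print((y,x.min(),x.max()) if len(x) else y,end=' ')
    b=cv2.inRange(h,(105,150,40),(125,255,255));x=[np.where(b[y])[0].min() for y in(200,220,240)];print(x,end=' ')
    # grip top-edge profile brightness along column 258
    col=i[170:340,258].astype(int).sum(1);print("edges",[170+int(k) for k in np.argsort(-np.abs(np.diff(col)))[:6]])
cv2.imwrite("pics/w6.png",cv2.resize(im,(800,600),interpolation=cv2.INTER_CUBIC))
```

```text
t 11.85 pos [ 0.5467 -0.0049  0.135 ] yaw -0.0908 wz -0.0003 d mm [ 0.1 -0.9 -0. ] F [-0.4 -0.1 -2.1] op 0.298
(196, np.int64(290), np.int64(331)) (208, np.int64(290), np.int64(330)) (220, np.int64(289), np.int64(328)) (232, np.int64(294), np.int64(327)) (244, np.int64(307), np.int64(326)) (256, np.int64(312), np.int64(325)) [np.int64(186), np.int64(188), np.int64(189)] edges [328, 327, 306, 182, 181, 233]
(196, np.int64(290), np.int64(329)) (208, np.int64(289), np.int64(328)) (220, np.int64(289), np.int64(327)) (232, np.int64(294), np.int64(326)) (244, np.int64(307), np.int64(325)) (256, np.int64(312), np.int64(323)) [np.int64(189), np.int64(190), np.int64(191)] edges [184, 185, 328, 296, 183, 329]
(196, np.int64(290), np.int64(329)) (208, np.int64(289), np.int64(328)) (220, np.int64(289), np.int64(327)) (232, np.int64(294), np.int64(325)) (244, np.int64(307), np.int64(324)) (256, np.int64(312), np.int64(323)) [np.int64(189), np.int64(190), np.int64(191)] edges [328, 176, 329, 326, 177, 294]
```

View pics/w6.png

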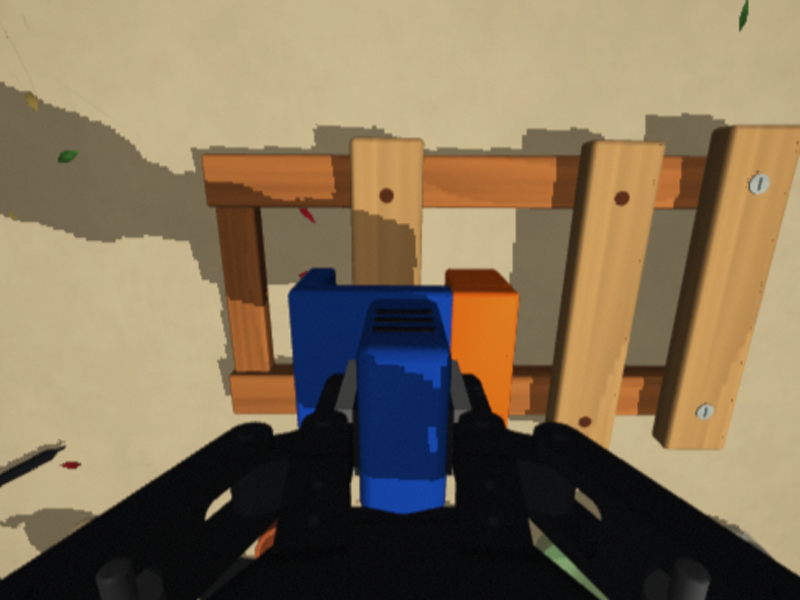

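The wrist view shows B (352–422) under the slot, A's holes at (622,198) and (585,422), and the fixed slat's screws at (759,184) and (705,411). I'll check A's spacing and B's place.

Run:
```python
from h import *
import pickle
c,im=pickle.load(open("w6.pkl","rb"));f=lambda p:(np.array(p)+.5)/1.5625-.5
o,r=tool();tcp=o["eef_pos"]
for n,p in(("screws",[(759,184),(705,411)]),("A holes",[(622,198),(585,422)]),("A R",[(663,145),(625,400)]),("B L",[(352,145),(354,285)]),("B R",[(422,145),(420,285)]),("B hole",[(386,195)])):
    print(n,[np.round(r.inv().apply(ray(c,f(q),.038)-tcp)[:2]*1e3,1).tolist() for q in p])
```

```text
screws [[68.0, 193.4], [-72.1, 193.0]]
A holes [[60.6, 119.9], [-80.1, 117.1]]
A R [[88.0, 137.5], [-64.1, 140.5]]
B L [[87.9, -27.6], [11.3, -29.1]]
B R [[87.9, 9.6], [11.3, 9.4]]
B hole [[62.2, -9.8]]
```

Run:
```python
from h import *
import pickle
c,im=pickle.load(open("w6.pkl","rb"))
o,r=tool();tcp=o["eef_pos"];g=im.astype(int)
loc=lambda p,z=.038:np.round(r.inv().apply(ray(c,p,z)-tcp)[:2]*1e3,1).tolist()
for n,(x,y),dark in(("s1",(486,118),0),("s2",(451,263),0),("a1",(398,127),1),("a2",(374,270),1),("b1",(247,125),1)):
    w=g[y-6:y+7,x-6:x+7]; v=w.sum(2)
    m=(v<200) if dark else (np.ptp(w,axis=2)<50)&(v>330)
    k=np.argwhere(m);ctr=k.mean(0)[::-1]+[x-6,y-6];print(n,len(k),ctr,loc(ctr))
# slat edges per row: strongest |d/dx| of grayscale near guess
gr=cv2.GaussianBlur(cv2.cvtColor(im,cv2.COLOR_BGR2LAB),(3,3),0).astype(float)
for n,(x0,y0),(x1,y1) in(("A R",(424,95),(402,245)),("A L",(375,100),(353,260)),("F R",(512,85),(463,285)),("F L",(467,90),(427,280)),):
    P=[]
    for y in range(y0,y1,4):
        x=x0+(x1-x0)*(y-y0)/(y1-y0);xs=np.arange(int(x)-7,int(x)+8);xs=xs[xs<510]
        d=np.linalg.norm(gr[y,xs+1]-gr[y,xs-1],axis=1);d=np.where(d>d.max()*.6,d,0);P.append(loc(((xs*d).sum()/d.sum(),y)))
    P=np.array(P);print(n,np.round(P[::6],1).tolist(),"slope",np.polyfit(P[:,0],P[:,1],1))
```

```text
s1 116 [485.46551724 117.37068966] [68.2, 193.3]
s2 77 [450.88311688 263.06493506] [-72.3, 192.9]
a1 51 [397.58823529 126.54901961] [60.6, 119.6]
a2 36 [373.16666667 270.52777778] [-80.8, 116.1]
b1 46 [246.97826087 124.91304348] [62.0, -9.7]
A R [[86.1, 138.6], [66.8, 137.9], [46.6, 137.8], [25.3, 137.4], [2.9, 136.9], [-20.7, 136.5], [-45.7, 136.0]] slope [1.64127665e-02 1.36858685e+02]
A L [[82.2, 100.8], [62.7, 100.4], [42.3, 97.8], [20.8, 97.2], [-1.9, 96.6], [-25.8, 96.1], [-51.1, 98.1]] slope [2.26540167e-02 9.77272615e+01]
F R [[93.8, 204.9], [75.0, 211.1], [55.2, 211.2], [34.3, 211.0], [12.4, 210.6], [-10.8, 210.8], [-35.2, 210.9], [-61.0, 210.6], [-88.4, 210.6]] slope [-5.75368766e-03  2.10504287e+02]
F L [[90.0, 173.5], [70.9, 173.2], [50.9, 173.2], [29.9, 172.9], [7.7, 172.9], [-15.7, 172.9], [-40.4, 172.9], [-66.6, 172.9]] slope [3.10752039e-03 1.73032383e+02]
```

A is about 0.018 rad askew from the fixed slat and 1 mm wide in gap, most likely from the accidental press. I'll straddle A again and re-draw it square before touching B.

>>> servo_tool:
  commands: "0 0 0 0 45 0 0; 0 0 0 0 45 0 0; 0 0 0 0 34 0 0; 0 0 0 0 0 30 0; 0 0 0 0 0 25 0"

```text
time_s: 12.52
eef_pos: [0.5578, 0.1197, 0.0796]
eef_rot: [0.0, 0.044, 0.999, 0.0]
wrist_force: [0.2, -0.7, -2.0]
opening: 0.296
grasp_force: 61.9
```

>>> servo_tool:
  commands: "0 0 0 0 0 12 0; 0 0 0 0 0 5 0; 0 0 0 0 0 2 0; 0 0 0 0 0 1 0; 0 0 0 0 0 0 0"

```text
time_s: 13.15
eef_pos: [0.5585, 0.1175, 0.0609]
eef_rot: [0.001, 0.046, 0.999, 0.0]
wrist_force: [0.4, 0.1, -2.2]
opening: 0.301
grasp_force: 61.9
```

>>> servo_tool:
  commands: "0 0 0 0 2.5 0 0; 0 0 0 0 2 0 0; 0 0 0 0 1 0 0; 0 0 0 0 0.7 0 0; 0 0 0 0 0 0 0"

```text
time_s: 13.78
eef_pos: [0.5586, 0.1238, 0.0603]
eef_rot: [-0.0, 0.046, 0.999, -0.0]
wrist_force: [0.0, -0.2, -1.6]
opening: 0.298
grasp_force: 61.9
```

>>> servo_tool:
  commands: "0 0 0 0 0.7 0 0; 0 0 0 0 0 0 0; 0 0 0 0 0.7 0 0; 0 0 0 0 0 0 0"

```text
time_s: 14.28
eef_pos: [0.5587, 0.1245, 0.0603]
eef_rot: [-0.0, 0.046, 0.999, -0.001]
wrist_force: [0.1, -4.2, -1.0]
opening: 0.299
grasp_force: 61.9
```

>>> servo_tool:
  commands: "0 0 0 0 0.7 0 0; 0 0 0 0 0 0 0; 0 0 0 0 0 0 0"

```text
time_s: 14.65
eef_pos: [0.5588, 0.1246, 0.0604]
eef_rot: [-0.0, 0.045, 0.999, -0.001]
wrist_force: [-0.8, -7.7, 0.1]
opening: 0.296
grasp_force: 61.9
```

Run:
```python
from h import *
to([.5587,.1238,.060],-.0905);print(get_obs()["torque"])
```

```text
t 14.65 pos [0.5588 0.1246 0.0604] yaw -0.0909 wz -0.0004 d mm [ 0.1 -0.8  0.4] F [-0.8 -7.7  0.1] op 0.296
[-1.43960626  0.21308255  0.19130013]
```

>>> servo_tool:
  commands: "0 0 0 0 0.8 0 0; 0 0 0 0 0 0 0; 0 0 0 0 -2 0 0; 0 0 0 0 -5 0 0; 0 0 0 0 0 0 0"

```text
time_s: 15.28
eef_pos: [0.5583, 0.1197, 0.0603]
eef_rot: [0.0, 0.046, 0.999, 0.0]
wrist_force: [-0.4, -0.8, -2.3]
opening: 0.296
grasp_force: 61.9
```

>>> servo_tool:
  commands: "0 0 0 0 0 -15 0; 0 0 0 0 0 -30 0; 0 0 0 0 0 -30 0; 0 0 0 0 -40 0 0; 0 0 0 0 -40 0 0"

```text
time_s: 15.9
eef_pos: [0.5516, 0.0397, 0.1372]
eef_rot: [0.001, 0.045, 0.999, -0.0]
wrist_force: [-0.1, 0.6, -3.2]
opening: 0.29
grasp_force: 61.9
```

>>> servo_tool:
  commands: "0 0 0 0 -40 0 0; 0 0 0 0 -5 0 0; 0 0 0 0 0 0 0; 0 0 0 0 0 0 0"

```text
time_s: 16.4
eef_pos: [0.547, -0.0038, 0.1356]
eef_rot: [0.0, 0.045, 0.999, 0.0]
wrist_force: [-0.5, 0.2, -1.6]
opening: 0.297
grasp_force: 61.9
```

```bash
cat >> h.py <<'E'
def meas(c,im,r,tcp):
    g=im.astype(int);loc=lambda p,z=.038:r.inv().apply(ray(c,p,z)-tcp)[:2]*1e3
    def blob(guess,dark,w=9):
        x,y=np.round(proj(c,[r.apply([guess[0]/1e3,guess[1]/1e3,0])*[1,1,0]+[tcp[0],tcp[1],.038]])[0]).astype(int)
        W=g[y-w:y+w+1,x-w:x+w+1];v=W.sum(2);m=(v<200) if dark else (np.ptp(W,axis=2)<50)&(v>330)
        k=np.argwhere(m);return (len(k),np.round(loc(k.mean(0)[::-1]+[x-w,y-w]),1).tolist()) if len(k) else None
    return blob
E
python3 - <<'E'
from h import *
import pickle
to([.5465,-.0058,.135],-.0905)
o,r=tool();c=calibration("wrist");im=camera("wrist");pickle.dump((c,im,o),open("w7.pkl","wb"))
b=meas(c,im,r,o["eef_pos"])
d=(-.0049-o["eef_pos"][1])*1e3
for n,q,k in(("s1",(68,193),0),("s2",(-72,193),0),("a1",(60.6,119),1),("a2",(-80,118),1),("b1",(62,-9.7),1)):print(n,b((q[0],q[1]+d),k,7))
E
```

```text
t 16.4 pos [ 0.547  -0.0038  0.1356] yaw -0.0903 wz 0.0002 d mm [ 0.3 -2.1  0.6] F [-0.5  0.2 -1.6] op 0.297
s1 (125, [68.6, 192.3])
s2 (77, [-72.1, 191.9])
a1 (49, [60.9, 118.9])
a2 (36, [-81.0, 115.6])
b1 (49, [62.3, -10.8])
```

The hole-based skew may be a biased reading because the far hole is half hidden. I'll raise the wrist for an unobstructed measurement of A against the fixed slat.

>>> servo_tool:
  commands: "0 0 0 -10 28 -13 0; 0 0 0 -10 28 -13 0; 0 0 0 -10 28 -13 0; 0 0 0 -10 28 -13 0; 0 0 0 -10 27 -12 0"

```text
time_s: 17.08
eef_pos: [0.6094, 0.1312, 0.1997]
eef_rot: [-0.0, 0.045, 0.999, 0.0]
wrist_force: [0.1, -0.5, -2.6]
opening: 0.295
grasp_force: 61.9
```

>>> servo_tool:
  commands: "0 0 0 0 0 0 0; 0 0 0 0 0 0 0"

```text
time_s: 17.32
eef_pos: [0.6086, 0.1294, 0.1986]
eef_rot: [-0.001, 0.045, 0.999, -0.0]
wrist_force: [-0.1, 0.2, -1.9]
opening: 0.293
grasp_force: 62.0
```

Run:
```python
from h import *
import pickle
o,r=tool();c=calibration("wrist");im=camera("wrist");pickle.dump((c,im,o),open("w8.pkl","wb"))
print(o["eef_pos"])
cv2.imwrite("pics/w8.png",cv2.resize(im,(800,600),interpolation=cv2.INTER_CUBIC))
```

```text
[0.60856871 0.1293902  0.19855985]
```

View pics/w8.png

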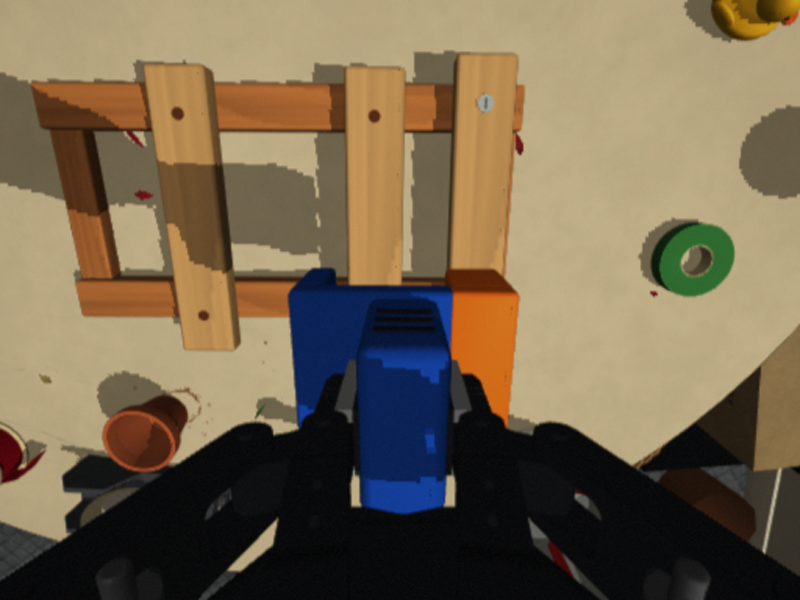

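This view shows A from (346,68) to (402,283), the fixed slat from (457,55) to (506,270), and all of B (145–240, 65–350). I'll fit the edges at subpixel level.

Run:
```python
from h import *
import pickle
c,im,o=pickle.load(open("w8.pkl","rb"));w,x,y,z=o["eef_rot"];r=Ro.from_quat([x,y,z,w]);tcp=o["eef_pos"]
loc=lambda p,z=.038:r.inv().apply(ray(c,p,z)-tcp)[:2]*1e3
G=cv2.cvtColor(im,cv2.COLOR_BGR2LAB).astype(float)
f=lambda p:(np.array(p)+.5)/1.5625-.5
for n,a,b in(("F R",(517,60),(507,225)),("F L",(457,60),(447,265)),("A R",(405,72),(402,280)),("A L",(346,72),(348,280)),("B R",(212,70),(239,345)),("B L",(146,70),(184,345))):
    a,b=f(a),f(b);P=[]
    for yy in range(int(a[1]),int(b[1])):
        x0=a[0]+(b[0]-a[0])*(yy-a[1])/(b[1]-a[1]);xs=np.arange(round(x0)-4,round(x0)+5)
        d=np.abs(G[yy,xs+1]-G[yy,xs-1]).sum(1);k=d.argmax();k=min(max(k,1),7);q=d[k-1:k+2]
        P.append(loc((xs[k]+(q[2]-q[0])/(2*(2*q[1]-q[0]-q[2])+1e-9)*1.,yy)))
    P=np.array(P);P=P[np.abs(P[:,1]-np.median(P[:,1]))<5]
    k=np.polyfit(P[:,0],P[:,1],1)
    for _ in range(4):
        e=P[:,1]-np.polyval(k,P[:,0]);k=np.polyfit(*P[np.abs(e)<max(.5,1.5*np.median(np.abs(e)))].T,1)
    print(n,"slope %.4f"%k[0],"y@40 %.2f y@tool-stand0 %.2f"%(np.polyval(k,95),np.polyval(k,50)),len(P),"med|e| %.2f"%np.median(np.abs(e)))
```

```text
F R slope -0.0166 y@40 73.72 y@tool-stand0 74.46 104 med|e| 0.44
F L slope 0.0035 y@40 34.34 y@tool-stand0 34.18 131 med|e| 0.04
A R slope 0.0123 y@40 0.09 y@tool-stand0 -0.46 134 med|e| 0.33
A L slope 0.0179 y@40 -38.06 y@tool-stand0 -38.86 134 med|e| 0.11
B R slope 0.0145 y@40 -123.06 y@tool-stand0 -123.72 151 med|e| 0.05
B L slope 0.0138 y@40 -167.02 y@tool-stand0 -167.64 176 med|e| 0.15
```

```bash
cat >> h.py <<'E'
def edge(c,im,s0,s1,ygap,z=.038,half=5,yaw=-.0906,org=(.5544,.0838)):
    """edge near stand-frame line y=ygap mm (rel org), x from s0..s1 mm; z height; returns slope,y at x=0"""
    G=cv2.cvtColor(im,cv2.COLOR_BGR2LAB).astype(float);k,s=np.cos(yaw),np.sin(yaw);P=[]
    ts=np.arange(-half,half+.01,.25)
    for X in np.arange(s0,s1,1.):
        L=np.c_[np.full(len(ts),X),ygap+ts]/1e3
        W=np.c_[org[0]+k*L[:,0]-s*L[:,1],org[1]+s*L[:,0]+k*L[:,1],np.full(len(ts),z)]
        u=proj(c,W).astype(np.float32);v=np.array([cv2.remap(G[:,:,i].astype(np.float32),u[:,:1],u[:,1:],cv2.INTER_LINEAR)[:,0] for i in range(3)])
        v=cv2.GaussianBlur(v,(9,1),0);d=np.abs(np.gradient(v,axis=1)).sum(0);P.append((X,ygap+ts[d.argmax()]))
    P=np.array(P);k=np.polyfit(*P.T,1)
    for _ in range(6):
        e=np.abs(P[:,1]-np.polyval(k,P[:,0]));k=np.polyfit(*P[e<=max(.4,1.5*np.median(e))].T,1)
    return "%.4f %.2f (med e %.2f)"%(k[0],k[1],np.median(e))
E
python3 - <<'E'
from h import *
import pickle
D=[pickle.load(open(f"w{i}.pkl","rb")) for i in (3,4,5,6,8)]
for n,d,a in zip("34568",D,(-1,48.,49.5-40+40-0,0,0)):
    c,im=d[:2]
    ac=-1 if n=="3" else 30.8   # A centre, fixed centre 104.8, rel org
    print("w"+n,"AL",edge(c,im,-85,-15 if n!="8" else 30,ac-20),"AR",edge(c,im,-85,-15 if n!="8" else 30,ac+20),"FL",edge(c,im,-85,-15,84.8))
E
```

```text
w3 AL -0.0305 -23.44 (med e 0.16) AR 0.0203 17.94 (med e 0.12) FL 0.0019 84.34 (med e 0.15)
w4 AL -0.0177 9.83 (med e 0.22) AR -0.0137 47.89 (med e 0.31) FL 0.0012 84.18 (med e 0.16)
w5 AL -0.0177 10.96 (med e 0.14) AR -0.0141 49.10 (med e 0.53) FL -0.0053 83.70 (med e 0.11)
w6 AL -0.0211 10.24 (med e 0.17) AR -0.0181 48.10 (med e 0.09) FL -0.0007 84.75 (med e 0.23)
w8 AL -0.0166 11.24 (med e 0.09) AR -0.0122 49.76 (med e 0.28) FL -0.0021 84.15 (med e 0.07)
```

A was flush with the heel, but the measurements agree that the gauge sits about −0.014 rad yawed in the grip: A shows that skew even before the press, and the gauge outline drifts by the same amount. I'll turn the tool by +0.0135 rad, then nudge A back a few mm with the foot's inner face and re-draw it square.

>>> servo_tool:
  commands: "0 0 -0.0135 0 0 0 0; 0 0 0 25 -7 20 0; 0 0 0 24.4 -6.5 30 0; 0 0 0 0 0 0 0; 0 0 0 0 0 40 0"

```text
time_s: 18.0
eef_pos: [0.5632, 0.119, 0.1131]
eef_rot: [0.005, 0.039, 0.999, 0.0]
wrist_force: [0.4, 0.1, -2.0]
opening: 0.3
grasp_force: 62.1
```

>>> servo_tool:
  commands: "0 0 0 0 0 25 0; 0 0 0 0 0 10 0; 0 0 0 0 0 0 0"

```text
time_s: 18.38
eef_pos: [0.5597, 0.1192, 0.0746]
eef_rot: [0.0, 0.039, 0.999, 0.0]
wrist_force: [-0.3, -0.7, -1.8]
opening: 0.296
grasp_force: 62.0
```

Run:
```python
from h import *
to([.5583,.1197,.0605],-.077)
```

```text
t 18.38 pos [0.5597 0.1192 0.0746] yaw -0.0781 wz -0.0011 d mm [ 1.4  0.4 14.1] F [-0.3 -0.7 -1.8] op 0.296
```

>>> servo_tool:
  commands: "0 0 0 0 0 8 0; 0 0 0 0 0 4 0; 0 0 0 0 0 2 0; 0 0 0 0 -4 0 0; 0 0 0 0 -3 0 0"

```text
time_s: 19.0
eef_pos: [0.5585, 0.1123, 0.0604]
eef_rot: [0.0, 0.039, 0.999, 0.0]
wrist_force: [0.9, 0.3, -2.9]
opening: 0.298
grasp_force: 61.8
```

>>> servo_tool:
  commands: "0 0 0 0 -3 0 0; 0 0 0 0 -2 0 0; 0 0 0 0 -1 0 0; 0 0 0 0 0 0 0"

```text
time_s: 19.5
eef_pos: [0.5581, 0.1064, 0.0604]
eef_rot: [0.0, 0.039, 0.999, -0.0]
wrist_force: [-0.2, 0.3, -2.0]
opening: 0.294
grasp_force: 61.9
```

>>> servo_tool:
  commands: "0 0 0 0 5 0 0; 0 0 0 0 4 0 0; 0 0 0 0 3 0 0; 0 0 0 0 3 0 0; 0 0 0 0 0 0 0"

```text
time_s: 20.12
eef_pos: [0.5592, 0.1218, 0.0603]
eef_rot: [0.0, 0.039, 0.999, 0.0]
wrist_force: [-0.0, -0.4, -1.5]
opening: 0.3
grasp_force: 61.9
```

>>> servo_tool:
  commands: "0 0 0 0 1.5 0 0; 0 0 0 0 0 0 0; 0 0 0 0 0.7 0 0; 0 0 0 0 0 0 0"

```text
time_s: 20.62
eef_pos: [0.5593, 0.1236, 0.0603]
eef_rot: [-0.0, 0.039, 0.999, -0.0]
wrist_force: [-0.4, -1.4, -1.7]
opening: 0.297
grasp_force: 62.0
```

Run:
```python
from h import *
import pickle
to([.5593,.1245,.0605],-.077)
c=calibration("wrist");im=camera("wrist");pickle.dump((c,im),open("w9.pkl","wb"))
for a in(30.8,28,24): print(a,"AL",edge(c,im,-85,-35,a-20,half=6),"AR",edge(c,im,-85,-35,a+20,half=6))
print("FL",edge(c,im,-85,-35,84.8))
```

```text
t 20.62 pos [0.5593 0.1236 0.0603] yaw -0.0779 wz -0.0009 d mm [ 0.1  0.9 -0.2] F [-0.4 -1.4 -1.7] op 0.297
30.8 AL 0.0076 10.06 (med e 0.12) AR 0.0099 47.92 (med e 0.17)
28 AL 0.0061 9.94 (med e 0.12) AR 0.0085 47.84 (med e 0.19)
24 AL 0.2698 19.77 (med e 2.46) AR 0.0086 47.84 (med e 0.18)
FL -0.0046 83.76 (med e 0.09)
```

>>> servo_tool:
  commands: "0 0 0 0 0.7 0 0; 0 0 0 0 0 0 0; 0 0 0 0 0.7 0 0; 0 0 0 0 0 0 0"

```text
time_s: 21.18
eef_pos: [0.5594, 0.1243, 0.0603]
eef_rot: [-0.0, 0.039, 0.999, -0.001]
wrist_force: [-0.4, -3.9, -0.7]
opening: 0.297
grasp_force: 62.0
```

>>> servo_tool:
  commands: "0 0 0 0 0.7 0 0; 0 0 0 0 0 0 0; 0 0 0 0 0.7 0 0; 0 0 0 0 0 0 0"

```text
time_s: 21.68
eef_pos: [0.5594, 0.1245, 0.0605]
eef_rot: [-0.0, 0.039, 0.999, -0.002]
wrist_force: [-2.7, -10.6, 0.8]
opening: 0.295
grasp_force: 62.3
```

Run:
```python
from h import *
import pickle
to([.5593,.1245,.0605],-.077);print(get_obs()["torque"])
c=calibration("wrist");im=camera("wrist");pickle.dump((c,im),open("w10.pkl","wb"))
a=30.8;print(a,"AL",edge(c,im,-85,-35,a-20,half=6),"AR",edge(c,im,-85,-35,a+20,half=6))
print("FL",edge(c,im,-85,-35,84.8))
```

```text
t 21.68 pos [0.5594 0.1245 0.0605] yaw -0.0778 wz -0.0008 d mm [ 0.1 -0.  -0. ] F [ -2.7 -10.6   0.8] op 0.295
[-1.85931399  0.36852438 -0.11179361]
30.8 AL 0.0081 10.83 (med e 0.12) AR 0.0055 48.51 (med e 0.14)
FL -0.0042 83.83 (med e 0.09)
```

The skew has overshot to about +0.01, and the contact torque flipped sign too. The square yaw lies between, so I take off 0.005 rad, nudge back and draw again.

>>> servo_tool:
  commands: "0 0 0 0 -4 0 0; 0 0 0.005 0 -4 0 0; 0 0 0 0 -3 0 0; 0 0 0 0 -3 0 0; 0 0 0 0 -3 0 0"

```text
time_s: 22.35
eef_pos: [0.5581, 0.1096, 0.0603]
eef_rot: [-0.0, 0.041, 0.999, 0.0]
wrist_force: [0.9, 1.4, -1.3]
opening: 0.295
grasp_force: 61.9
```

>>> servo_tool:
  commands: "0 0 0 0 -2 0 0; 0 0 0 0 0 0 0; 0 0 0 0 5 0 0; 0 0 0 0 4 0 0; 0 0 0 0 3 0 0"

```text
time_s: 22.98
eef_pos: [0.5591, 0.1195, 0.0603]
eef_rot: [0.0, 0.041, 0.999, -0.0]
wrist_force: [0.1, -2.0, -2.2]
opening: 0.297
grasp_force: 61.8
```

>>> servo_tool:
  commands: "0 0 0 0 3 0 0; 0 0 0 0 2 0 0; 0 0 0 0 1 0 0; 0 0 0 0 0 0 0"

```text
time_s: 23.48
eef_pos: [0.5595, 0.1245, 0.0604]
eef_rot: [-0.0, 0.041, 0.999, -0.001]
wrist_force: [-1.3, -5.3, 0.1]
opening: 0.302
grasp_force: 62.2
```

>>> servo_tool:
  commands: "0 0 0 0 0.6 0 0; 0 0 0 0 0.6 0 0; 0 0 0 0 0 0 0; 0 0 0 0 0 0 0"

```text
time_s: 23.98
eef_pos: [0.5595, 0.1246, 0.0605]
eef_rot: [-0.0, 0.041, 0.999, -0.002]
wrist_force: [-2.8, -9.5, 1.8]
opening: 0.298
grasp_force: 62.4
```

Run:
```python
from h import *
import pickle
to([.5593,.1245,.0605],-.083);print(get_obs()["torque"])
c=calibration("wrist");im=camera("wrist");pickle.dump((c,im),open("w10.pkl","wb"))
a=30.8;print(a,"AL",edge(c,im,-85,-35,a-20,half=6),"AR",edge(c,im,-85,-35,a+20,half=6))
print("FL",edge(c,im,-85,-35,84.8))
```

```text
t 23.98 pos [0.5595 0.1246 0.0605] yaw -0.0828 wz 0.0002 d mm [ 0.2 -0.1 -0. ] F [-2.8 -9.5  1.8] op 0.298
[-1.76916098  0.38767394 -0.07029117]
30.8 AL 0.0006 10.81 (med e 0.04) AR 0.0037 48.75 (med e 0.20)
FL -0.0022 83.87 (med e 0.06)
```

A is now square (skew about 0.004 rad) and up against the gauge. Back off, lift, and step to B.

>>> servo_tool:
  commands: "0 0 0 0 -4 0 0; 0 0 0 0 -2.5 0 0; 0 0 0 0 0 0 0; 0 0 0 0 0 -15 0; 0 0 0 0 0 -30 0"

```text
time_s: 24.65
eef_pos: [0.5581, 0.1204, 0.1053]
eef_rot: [-0.001, 0.041, 0.999, 0.0]
wrist_force: [-0.1, 0.1, -1.8]
opening: 0.297
grasp_force: 61.8
```

>>> servo_tool:
  commands: "0 0 0 0 0 -15 0; 0 0 0 0 -45 0 0; 0 0 0 0 -45 0 0; 0 0 0 0 -38 0 0; 0 0 0 0 0 0 0"

```text
time_s: 25.28
eef_pos: [0.5487, -0.0097, 0.1209]
eef_rot: [0.0, 0.043, 0.999, -0.0]
wrist_force: [-0.5, 0.5, -2.5]
opening: 0.299
grasp_force: 61.9
```

>>> servo_tool:
  commands: "0 0 0 0 0 0 0; 0 0 0 0 0 0 0"

```text
time_s: 25.52
eef_pos: [0.5485, -0.0064, 0.1203]
eef_rot: [-0.0, 0.041, 0.999, 0.0]
wrist_force: [-0.4, 0.1, -1.0]
opening: 0.292
grasp_force: 61.9
```

Run:
```python
from h import *
import pickle
to([.5464,-.0087,.0605],-.083)
c=calibration("wrist");im=camera("wrist");pickle.dump((c,im),open("w11.pkl","wb"))
b=-99
print("BL",edge(c,im,-85,-20,b-20,half=6),"BR",edge(c,im,-85,-20,b+20,half=6))
a=30.8;print(a,"AL",edge(c,im,-85,-15,a-20,half=6),"AR",edge(c,im,-85,-15,a+20,half=6))
print("FL",edge(c,im,-85,-15,84.8))
o=get_obs();d=o["eef_pos"][:2]-[.5544,.0838];print("tcp in frame",1e3*(d@[np.sin(.0906),np.cos(.0906)]),1e3*(d@[np.cos(.0906),-np.sin(.0906)]))
```

```text
t 25.52 pos [ 0.5485 -0.0064  0.1203] yaw -0.0815 wz 0.0015 d mm [ 1.9 -2.5 59.8] F [-0.4  0.1 -1. ] op 0.292
BL -0.0377 -119.99 (med e 0.13) BR 0.0009 -79.08 (med e 0.14)
30.8 AL -0.0013 10.22 (med e 0.22) AR 0.0025 48.04 (med e 0.10)
FL -0.0004 84.76 (med e 0.22)
tcp in frame -90.33951120944364 2.284564938184473
```

>>> servo_tool:
  commands: "0 0 0 2 -2.5 25 0; 0 0 0 0 0 20 0; 0 0 0 0 0 9 0; 0 0 0 0 0 4 0; 0 0 0 0 0 1.5 0"

```text
time_s: 26.2
eef_pos: [0.5468, -0.0096, 0.0612]
eef_rot: [0.0, 0.041, 0.999, -0.0]
wrist_force: [0.1, -0.3, -1.1]
opening: 0.295
grasp_force: 61.9
```

>>> servo_tool:
  commands: "0 0 0 0 0 0 0; 0 0 0 0 4 0 0; 0 0 0 0 4 0 0; 0 0 0 0 4 0 0; 0 0 0 0 4 0 0"

```text
time_s: 26.82
eef_pos: [0.548, 0.006, 0.0612]
eef_rot: [0.0, 0.041, 0.999, -0.0]
wrist_force: [-0.4, -3.7, 1.2]
opening: 0.3
grasp_force: 62.2
```

Run:
```python
from h import *
to([.5526,.0506,.0605],-.083)
```

```text
t 26.82 pos [0.548  0.006  0.0612] yaw -0.0826 wz 0.0004 d mm [-0.8 44.9  0.7] F [-0.4 -3.7  1.2] op 0.3
```

>>> servo_tool:
  commands: "0 0 0 0 5 0 0; 0 0 0 0 5 0 0; 0 0 0 0 5 0 0; 0 0 0 0 5 0 0; 0 0 0 0 5 0 0"

```text
time_s: 27.45
eef_pos: [0.5496, 0.0315, 0.0607]
eef_rot: [-0.0, 0.041, 0.999, -0.0]
wrist_force: [-0.2, -3.1, 0.2]
opening: 0.297
grasp_force: 62.2
```

>>> servo_tool:
  commands: "0 0 0 0 5 0 0; 0 0 0 0 4 0 0; 0 0 0 0 3 0 0; 0 0 0 0 2 0 0; 0 0 0 0 0 0 0"

```text
time_s: 28.08
eef_pos: [0.5508, 0.0455, 0.0607]
eef_rot: [-0.0, 0.041, 0.999, 0.0]
wrist_force: [-0.2, -1.1, -0.5]
opening: 0.298
grasp_force: 62.1
```

Run:
```python
from h import *
import pickle
to([.5526,.0506,.0605],-.083);print(get_obs()["torque"])
c=calibration("wrist");im=camera("wrist");pickle.dump((c,im),open("w12.pkl","wb"))
b=-49.2
print("BL",edge(c,im,-85,-35,b-20,half=6),"BR",edge(c,im,-85,-35,b+20,half=6))
a=30.8;print(a,"AL",edge(c,im,-85,-35,a-20,half=6),"AR",edge(c,im,-85,-15,a+20,half=6))
```

```text
t 28.07 pos [0.5508 0.0455 0.0607] yaw -0.0828 wz 0.0002 d mm [-1.4  5.3  0.2] F [-0.2 -1.1 -0.5] op 0.298
[-0.36194784 -0.06302549 -0.0237043 ]
BL 0.0020 -68.63 (med e 0.18) BR 0.0014 -30.88 (med e 0.13)
30.8 AL -0.1197 0.74 (med e 0.86) AR 0.0026 48.09 (med e 0.09)
```

>>> servo_tool:
  commands: "0 0 0 0 2 0 0; 0 0 0 0 1.5 0 0; 0 0 0 0 0.5 0 0; 0 0 0 0 0 0 0"

```text
time_s: 28.62
eef_pos: [0.551, 0.0493, 0.0606]
eef_rot: [-0.0, 0.041, 0.999, 0.0]
wrist_force: [0.7, -1.1, -2.5]
opening: 0.296
grasp_force: 61.9
```

>>> servo_tool:
  commands: "0 0 0 0 0.5 0 0; 0 0 0 0 0 0 0"

```text
time_s: 28.88
eef_pos: [0.551, 0.0497, 0.0606]
eef_rot: [-0.0, 0.041, 0.999, 0.0]
wrist_force: [-0.4, -1.1, -2.4]
opening: 0.299
grasp_force: 61.8
```

>>> servo_tool:
  commands: "0 0 0 0 0.5 0 0; 0 0 0 0 0 0 0"

```text
time_s: 29.12
eef_pos: [0.5512, 0.0501, 0.0607]
eef_rot: [-0.0, 0.041, 0.999, 0.0]
wrist_force: [-0.8, -1.0, -1.4]
opening: 0.298
grasp_force: 61.8
```

Run:
```python
from h import *
import pickle
to([.5526,.0506,.0605],-.083);print(get_obs()["torque"])
c=calibration("wrist");im=camera("wrist");pickle.dump((c,im),open("w13.pkl","wb"))
b=-43.2
print("BL",edge(c,im,-85,-35,b-20,half=6),"BR",edge(c,im,-85,-35,b+20,half=6))
a=30.8;print(a,"AL",edge(c,im,-85,-35,a-20,half=3),"AR",edge(c,im,-85,-15,a+20,half=6))
```

```text
t 29.12 pos [0.5512 0.0501 0.0607] yaw -0.0828 wz 0.0002 d mm [-1.4  0.6  0.2] F [-0.8 -1.  -1.4] op 0.298
[-0.15209489  0.14486451 -0.04418211]
BL 0.0031 -63.82 (med e 0.15) BR 0.0037 -25.98 (med e 0.18)
30.8 AL -0.0012 9.69 (med e 0.05) AR 0.0025 48.11 (med e 0.06)
```

>>> servo_tool:
  commands: "0 0 0 0 0.4 0 0; 0 0 0 0 0 0 0"

```text
time_s: 29.42
eef_pos: [0.5513, 0.0505, 0.0608]
eef_rot: [-0.0, 0.041, 0.999, 0.0]
wrist_force: [-0.4, -1.6, -2.6]
opening: 0.296
grasp_force: 61.8
```

>>> servo_tool:
  commands: "0 0 0 0 -3 0 0; 0 0 0 0 -2.5 0 0; 0 0 0 0 0 0 0; 0 0 0 0 0 -15 0; 0 0 0 0 0 -30 0"

```text
time_s: 30.05
eef_pos: [0.5499, 0.0451, 0.1059]
eef_rot: [-0.001, 0.041, 0.999, 0.0]
wrist_force: [0.1, -0.5, -2.1]
opening: 0.302
grasp_force: 61.8
```

Run:
```python
from h import *
import pickle
to([.46,-.25,.115],-.083)
c=calibration("wrist");im=camera("wrist");pickle.dump((c,im),open("w14.pkl","wb"))
b=-43.2
print("BL",edge(c,im,-85,-15,b-20,half=6),"BR",edge(c,im,-85,-15,b+20,half=6))
a=30.8;print(a,"AL",edge(c,im,-85,-15,a-20,half=4),"AR",edge(c,im,-85,-15,a+20,half=6))
print("FL",edge(c,im,-85,-15,84.8))
```

```text
t 30.05 pos [0.5499 0.0451 0.1059] yaw -0.0829 wz 0.0001 d mm [  65.1 -301.5   -9. ] F [ 0.1 -0.5 -2.1] op 0.302
BL -0.0269 -66.00 (med e 0.22) BR 0.0146 -24.72 (med e 0.21)
30.8 AL 0.0019 10.71 (med e 0.09) AR 0.0039 49.41 (med e 0.18)
FL -0.0015 85.49 (med e 0.05)
```

Slats are set. Carry the gauge to the free table spot where it began.

>>> servo_tool:
  commands: "0 0 0 0 0 -20 0; 0 0 0 8 -38 0 0; 0 0 0 8 -38 0 0; 0 0 0 8 -38 0 0; 0 0 0 8 -38 0 0"

```text
time_s: 30.72
eef_pos: [0.5064, -0.1051, 0.1266]
eef_rot: [0.001, 0.041, 0.999, -0.0]
wrist_force: [0.2, 0.1, -1.7]
opening: 0.296
grasp_force: 61.9
```

>>> servo_tool:
  commands: "0 0 0 8 -38 0 0; 0 0 0 8 -38 0 0; 0 0 0 8 -38 0 0; 0 0 0 8 -36 0 0; 0 0 0 0 0 0 0"

```text
time_s: 31.35
eef_pos: [0.4619, -0.2533, 0.1267]
eef_rot: [0.001, 0.043, 0.999, -0.001]
wrist_force: [-0.7, 0.0, -1.8]
opening: 0.3
grasp_force: 61.9
```

>>> servo_tool:
  commands: "0 0 0 0 0 30 0; 0 0 0 0 0 25 0; 0 0 0 0 0 12 0; 0 0 0 0 0 5 0; 0 0 0 0 0 0 0"

```text
time_s: 31.98
eef_pos: [0.4625, -0.2507, 0.0543]
eef_rot: [0.0, 0.041, 0.999, -0.0]
wrist_force: [0.5, -0.3, -1.2]
opening: 0.292
grasp_force: 62.0
```

>>> servo_tool:
  commands: "0 0 0 0 0 1.5 0; 0 0 0 0 0 0 0; 0 0 0 0 0 1 0; 0 0 0 0 0 0 0"

```text
time_s: 32.48
eef_pos: [0.4621, -0.2507, 0.0513]
eef_rot: [0.0, 0.041, 0.999, -0.0]
wrist_force: [1.1, -0.2, -2.9]
opening: 0.304
grasp_force: 62.0
```

>>> servo_tool:
  commands: "0 0 0 0 0 1 0; 0 0 0 0 0 0 0; 0 0 0 0 0 0.7 0; 0 0 0 0 0 0 0"

```text
time_s: 32.98
eef_pos: [0.4621, -0.2507, 0.0495]
eef_rot: [-0.0, 0.041, 0.999, 0.0]
wrist_force: [-0.5, 0.5, -1.5]
opening: 0.298
grasp_force: 62.1
```

>>> servo_tool:
  commands: "0 0 0 0 0 0.5 0; 0 0 0 0 0 0 0; 0 0 0 0 0 0 0"

```text
time_s: 33.35
eef_pos: [0.4621, -0.2508, 0.0495]
eef_rot: [0.0, 0.041, 0.999, -0.0]
wrist_force: [-2.2, 1.9, 5.9]
opening: 0.293
grasp_force: 62.9
```

>>> servo_tool:
  commands: "0 0 0 0 0 0 0.6; 0 0 0 0 0 0 1; 0 0 0 0 0 0 1; 0 0 0 0 0 0 1; 0 0 0 0 0 0 1"

```text
time_s: 33.98
eef_pos: [0.4621, -0.2507, 0.0491]
eef_rot: [-0.0, 0.041, 0.999, -0.0]
wrist_force: [-0.4, 0.2, -1.0]
opening: 1.003
grasp_force: 0.0
```

>>> servo_tool:
  commands: "0 0 0 0 0 -15 1; 0 0 0 0 0 -40 1; 0 0 0 0 0 -50 1; 0 0 0 0 0 -50 1; 0 0 0 0 0 -30 1"

```text
time_s: 34.6
eef_pos: [0.4629, -0.2514, 0.2384]
eef_rot: [0.002, 0.041, 0.999, -0.002]
wrist_force: [-0.1, -0.9, -0.4]
opening: 1.007
grasp_force: 0.0
```

>>> servo_tool:
  commands: "0 0 0 0 40 0 1; 0 0 0 0 40 0 1; 0 0 0 0 40 0 1; 0 0 0 0 40 0 1; 0 0 0 0 40 0 1"

```text
time_s: 35.22
eef_pos: [0.4787, -0.0502, 0.2354]
eef_rot: [0.001, 0.041, 0.999, -0.0]
wrist_force: [1.0, -0.6, -0.9]
opening: 0.999
grasp_force: 0.0
```

>>> servo_tool:
  commands: "0 0 0 0 40 0 1; 0 0 0 0 40 0 1; 0 0 0 0 20 0 1; 0 0 0 0 0 0 1; 0 0 0 0 0 0 1"

```text
time_s: 35.85
eef_pos: [0.487, 0.0478, 0.2347]
eef_rot: [0.0, 0.041, 0.999, -0.0]
wrist_force: [-0.3, 0.5, -0.5]
opening: 0.998
grasp_force: 0.0
```

Run:
```python
from h import *
import pickle
to([.46,0.05,.23])
c=calibration("wrist");im=camera("wrist");pickle.dump((c,im),open("w15.pkl","wb"))
for n,y,hs in(("B",-44.5,5),("A",30,5),("F",104.8,5)):
    print(n,"L",edge(c,im,-90,60,y-20,half=hs),"R",edge(c,im,-90,60,y+20,half=hs))
cs=calibration("side");s=camera("side");cv2.imwrite("pics/side9.png",s)
h=cv2.cvtColor(s,cv2.COLOR_BGR2HSV);m=cv2.inRange(h,(105,150,40),(125,255,255));m[330:]=0;n,l,st,ce=cv2.connectedComponentsWithStats(m);print(st[1:][st[1:,4]>100])
print(proj(cs,[[.4621,-.2508,0],[.4621,-.2508,.09]]))
h=cv2.cvtColor(cv2.imread("pics/side0.png"),cv2.COLOR_BGR2HSV);m=cv2.inRange(h,(105,150,40),(125,255,255));m[330:]=0;n,l,st,ce=cv2.connectedComponentsWithStats(m);print(st[1:][st[1:,4]>100])
```

```text
t 35.85 pos [0.487  0.0478 0.2347] yaw -0.0827 wz 0 d mm [27.1 -0.   4.7] F [-0.3  0.5 -0.5] op 0.998
B L -0.0008 -63.46 (med e 0.19) R 0.0082 -25.00 (med e 0.67)
A L 0.0009 10.33 (med e 0.20) R -0.0008 48.40 (med e 0.31)
F L -0.0028 84.63 (med e 0.23) R -0.0031 122.32 (med e 0.33)
[[290  32  20  13 103]
 [257 259  22  18 189]
 [264 275  22  22 243]]
[[268.84247838 288.57338922]
 [269.02609984 263.29757321]]
[[290  32  20  13 103]
 [254 258  22  12 154]
 [269 277  13  16 101]]
```

Final check: spacings are 74.1 mm (fixed to A) and 73.6 mm (A to B), with skews of about 0.003 rad. The gauge stands free on the table and the gripper is clear.

```bash
python3 -c "
from bench import *
print(hand_in())"
```

```text
the job is handed in; nothing more can be done
None
```

The job is handed in: in my last wrist-camera fit both loose slats sit square (about 0.003 rad) at 74.1 and 73.6 mm centre spacing, and the gauge stands on the table clear of the stand, though I once pressed it down on slat A with 88 N by mistake and re-drew A three times before setting B.

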